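# Pin the carved plate and show it to the desk camera

### The arm

A 7-joint arm with a two-finger parallel gripper is mounted at the origin on the work surface. World frame = base frame: x ahead of the robot, y to its left, z up, the work surface at z = 0. Lengths are in m, angles in degrees, forces in N, time in s.
With the tool pointing down it reaches from about 0.425 to 0.875 m from the base axis. Payload 4.7 kg.
Tool frame: the origin (TCP) lies on the mounting face of the last link; the fingertips stand 182 mm ahead of it and the grasp point (between the pads) lies 164 mm ahead of it; z points along the fingers, y is the line along which they close (so a half turn about z gives the same grasp; the last joint's range is limited). The gripper opens to 87 mm and grips with 3 to 60 N. Pads are 19 mm wide; open, the fingers measure 117 mm over their backs; the gripper's body (75 mm by 190 mm) begins 51 mm behind the grasp point.
Start: joints at [-76.14, 18.392, -4.016, 83.108, 1.295, 78.541, -3.26], TCP at [0.147, 0.633, 0.405] pointing down, gripper open.
Joint ranges: [-163.93, 163.93], [-17.29, 119.83], [-79.2, 71.16], [3.27, 140.29], [-89.18, 269.18], [5.43, 117.66], [-154.24, 154.24]. Speed limits (degrees/s): [147.25, 147.25, 180, 180, 180, 180, 180].

### API

Orientations are given as [roll, pitch, yaw] about the fixed x, y, z axes, in that order (R = Rz(yaw) Ry(pitch) Rx(roll)).
In Python, from cell import env gives the robot as it stands.
- The arm moves only by the tool servo_tool, never from a script. Its argument "plan" is a list of rows, each an object with "xyz": the shift along the tool's x, y, z in cm, a list of three; "twist": the turn, a rotation vector about the tool's x, y, z in degrees, a list of three; "jaw": the closure, from 0 (fully open) to 1 (shut). In form: [{"xyz": [x, y, z], "twist": [wx, wy, wz], "jaw": jaw}, ...]. A call has 1 to 10 rows; each row is the pose to reach, as a shift and turn from the pose commanded when the call began, along the tool's axes at that moment; what a row does not reach only later rows make up. A row lasts 1/12 s, in which the tool goes at most 41.7 mm and 7.16 degrees, less where a joint would pass 70% of its speed; a pose out of reach is approached as far as the arm can. A call with a gripper value outside its range is refused whole. The fingers move at their own pace and stop on an object; "newtons" is the grip in N (left out, the last holds). Time passes only in rows, so rows that repeat a pose let the fingers close. It gives the time, the measured TCP pose, the force, the opening and the grip force at its end, in the units of the state.
- env.get_obs(): the state, without advancing time (a new reading comes with each control period).
- env.read_camera(name): name is "scene" or "side" or "wrist"; returns a dict with "img" (384x512x3 uint8, red, green, blue), "camera_matrix" (3x3 intrinsics, pixels), "R" (3x3) and "t" (3): a world point X has camera coordinates R X + t. Camera axes: x right, y down, z forward; pixel columns grow to the right and rows downward; lengths in m; the calibration is good to about 2 mm. A picture is of the moment at which its call begins. There is no depth.
- env.sign_off(): hands the job in; it is judged then, once.
The state is a dict: "time_s": time; "qpos": joint angles; "joint_velocities": joint speeds; "effort": joint torques, N m; "tool_pos": TCP position; "tool_rot": TCP orientation; "force": force on the tool from outside, world axes, zero at the start; "wrist_torque": the same for the moment, N m; "grip_width": finger opening in m; "grasp_force": force on a finger pad.
Only numpy, scipy, OpenCV 4.12 (cv2) and the standard library are available. Lean on these libraries where they do the work, as an engineer would, in place of code of your own. Each camera call takes 0.05 s, during which the arm holds its last target. There are 200 camera calls.

### The job

Take the wooden printing-plate holder with the blue carved plate and blue tab: while it still stands in its stand, press both its red retaining pins fully home. Then lift it out and hold it still in the air with the centre of its carved face at the desk camera's focus point above the yellow dot, 200 mm above the table, face towards the lens, square to it and right way up. Finish while holding it there: do not put it down, and leave the camera, the green-tabbed holder, the tape roll and the pliers alone.

Things in the scene. Friction and masses are not known exactly. Their poses are not given: they have to be found in the camera images.
- holder: Blue-plate holder, loose, about 0.24 kg: wooden frame 20 x 100 x 105 mm (x thick, y wide, z tall) with a blue grip tab 20 x 28 x 30 mm on the middle of its top. Origin: centre of its underside. The carved face (blue, white leaf) is on its +x side, at first away from the robot within 0.4 rad. It starts in the stand, underside 8 mm, top rail 113 mm and tab's top 143 mm above the table.
- face (a point): Centre of the blue carved face, 64 mm above the holder's underside and 12 mm in front (+x) of its mid plane. Axes as holder: x out of the face, z towards the tab.
- tab (a point): Middle of the blue grip tab, 120 mm above the holder's underside (15 mm above the top rail). The tab and the frame below it are equally thick (20 mm): pinch across x from above.
- pin_left (a joint): Press depth (m) of the red pin on the holder's top rail, 36 mm to its +y side (left seen from the robot). 0 = out, cap top 10 mm above the rail; 0.008 = fully home on a hard stop, top 2 mm above the rail. Starts at 0 to 0.003. It slides straight down against about 4 N of friction and stays where it is left.
- pin_right (a joint): The same for the pin 36 mm to the holder's -y side.
- pin_left_top (a point): Centre of the top of the left red pin (flat cap, 16 mm diameter); moves with the pin.
- pin_right_top (a point): Centre of the top of the right red pin.
- stand: Wooden stand of the blue holder, fixed during the run: base 80 x 130 x 8 mm, with an upright pocket 24 x 104 mm (2 mm play on each side), its walls' tops 38 mm above the table. Origin: centre of its underside; axes as the holder. The pocket frees the holder once it is lifted 30 mm straight up.
- camera: Desk camera, fixed: black base board 120 mm wide, 4 mm thick, with a 24 mm yellow dot. Origin: at the dot, at table height. Its x points from the dot along the board to the post (20 mm diameter, 250 mm from the dot, 320 mm tall), on which an arm carries the white camera head that looks back and down over the dot.
- lens (a point): Centre of the lens's front glass, on the white head (55 x 75 x 50 mm, all behind the lens), 156 mm along the camera's x from the dot and 290 mm above the table. Axes as view.
- view (a point): The focus point in empty air, straight above the yellow dot, 200 mm above the table and 180 mm from the lens. Its x points to the lens (30 degrees above level), its y is level, its z is 30 degrees from upright, leaning away from the camera. The plate is right when face coincides with it in place and axes.
- other_holder: Bystander: the same kind of holder with a GREEN plate, green tab and pins already home, loose in a like stand. The two stands may be either way round, some 150 to 300 mm apart.
- tape: Bystander: loose roll of yellow masking tape lying flat, 90 mm diameter, 24 mm high.
- pliers: Bystander: loose pliers with blue grips lying flat, 150 mm long along their x, 60 mm wide, 14 mm high.

How it is judged (in metres and radians):
On the way:
1. both red pins of the blue holder are pressed fully home (within 1.5 mm) while it still stands in its stand (value of joint each of pin_left, pin_right above 0.0065 m and distance of holder from where it was at the start of the episode below 0.015 m), for 0.2 s.
At the end, for the whole second after the job is handed in: Held still in the air by the gripper alone: face centre within 25 mm of the focus point (200 mm above the table over the yellow dot), face square to the lens and not rolled within 0.2 rad (11 degrees), right way up, both pins home within 1.5 mm (distance between face and view below 0.025 m and angle between the x axis of face and the x axis of view, either way round below 0.2 rad and angle between the y axis of face and the y axis of view, either way round below 0.2 rad and x of lens in the frame of face above 0.1 m and angle between holder's own z axis and vertical below 1 rad and value of joint each of pin_left, pin_right above 0.0065 m and contact force between the fingers and holder above 1 N and contact force between holder and camera below 0.3 N and linear speed of holder below 0.03 m/s and angular speed of holder below 0.2 rad/s); the arm keeps its last pose, push and grip.
It fails at once if the green holder was disturbed (moved over 15 mm) (distance of other_holder from where it was at the start of the episode above 0.015 m).
It fails at once if the tape roll was pushed more than 20 mm (distance of tape from where it was at the start of the episode above 0.02 m).
It fails at once if the pliers were pushed more than 20 mm (distance of pliers from where it was at the start of the episode above 0.02 m).
It fails at once if the camera was bumped by the robot or the holder (contact force between any of the arm, the fingers, holder and camera above 3 N).
It also fails if it takes over 54 s, if anything falls off the work surface, if the arm or the gripper's body presses on something with over 40 N, if the wrist force passes 120 N, or if a joint passes its speed limit or range.

## Working session

There is one attempt and no reset: what is moved stays moved. The work goes in short steps, Python scripts to look and compute and a tool call to move; the robot and the scene stay as the last step left them, time stands still between calls to the robot, and variables do not carry over. Pictures are saved under pics/ and viewed, at most 10 in all, crops included, and the job is handed in when it is done.

Besides the shell and the picture viewer there is one more tool, called after "Call:" in YAML: its name, and indented under it one key for each argument. servo_tool: Moves the arm, as the interface text tells. Its arguments: {"type":"object","properties":{"plan":{"type":"array","items":{"type":"object","properties":{"xyz":{"type":"array","items":{"type":"number"}},"twist":{"type":"array","items":{"type":"number"}},"jaw":{"type":"number"}}}},"newtons":{"type":"number"}},"required":["plan"]}

```bash
mkdir -p pics; cat > h.py <<'E'
import numpy as np, cv2, pickle
from cell import env
def snap(n,f):
    c=env.read_camera(n); cv2.imwrite(f'pics/{f}.png',c['img'][:,:,::-1]); pickle.dump(c,open(f'pics/{f}.pkl','wb')); return c
def load(f): return pickle.load(open(f'pics/{f}.pkl','rb'))
def ray(c,uv):
    d=np.linalg.inv(c['camera_matrix'])@np.array([*uv,1.]); R=np.array(c['R']); return -R.T@np.array(c['t']), R.T@d
def atz(c,uv,z):
    o,d=ray(c,uv); return o+d*(z-o[2])/d[2]
def proj(c,X):
    p=c['camera_matrix']@(np.array(c['R'])@np.array(X)+np.array(c['t'])); return p[:2]/p[2]
E
python3 - <<'E'
from h import *
a=snap('scene','s0'); b=snap('side','d0')
cv2.imwrite('pics/s0b.png',cv2.resize(a['img'][:,:,::-1],(768,576),interpolation=2))
cv2.imwrite('pics/d0b.png',cv2.resize(b['img'][:,:,::-1],(768,576),interpolation=2))
for c in(a,b): print(ray(c,(256,192)))
print({k:np.round(v,4) for k,v in env.get_obs().items()})
E
```

```text
(array([1.45156595, 0.06612498, 0.88464485]), array([-0.76871544, -0.07021009, -0.63591564]))
(array([0.32351024, 0.70850121, 0.84008121]), array([ 0.23240336, -0.73080487, -0.64184433]))
{'time_s': np.float64(0.1), 'qpos': array([-76.1407,  18.4337,  -4.0154,  83.1689,   1.2956,  78.5388,
        -3.2608]), 'joint_velocities': array([-0.0274, -0.1619, -0.05  , -0.1503, -0.0904, -0.035 ,  0.0502]), 'effort': array([-3.00000e-04, -4.92560e+01, -4.05900e-01, -3.13408e+01,
       -6.42000e-02,  3.93000e-02,  1.00000e-04]), 'tool_pos': array([0.1468, 0.633 , 0.4038]), 'tool_rot': array([-1.799037e+02,  6.000000e-03,  1.669495e+02]), 'force': array([-0.1375,  0.264 , -0.1629]), 'wrist_torque': array([-0.0525, -0.0154,  0.0103]), 'grasp_force': np.float64(0.0), 'grip_width': np.float64(0.0869)}
```

View pics/s0b.png

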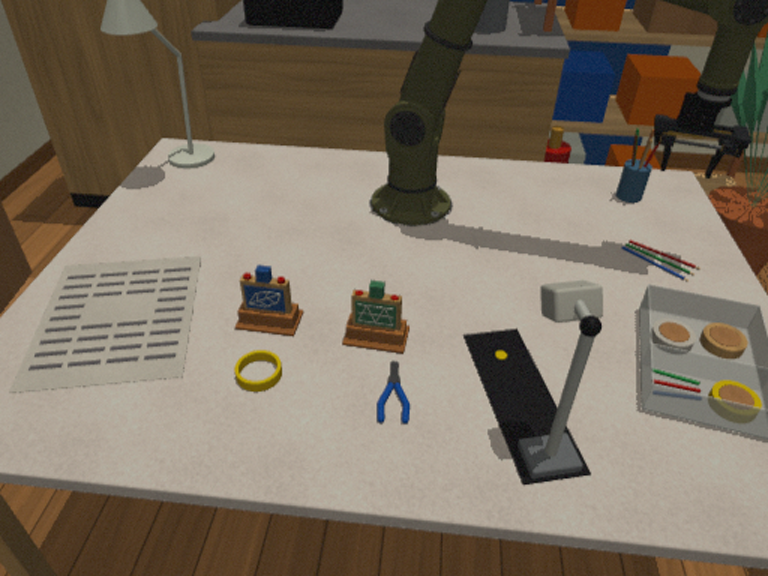

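View pics/d0b.png

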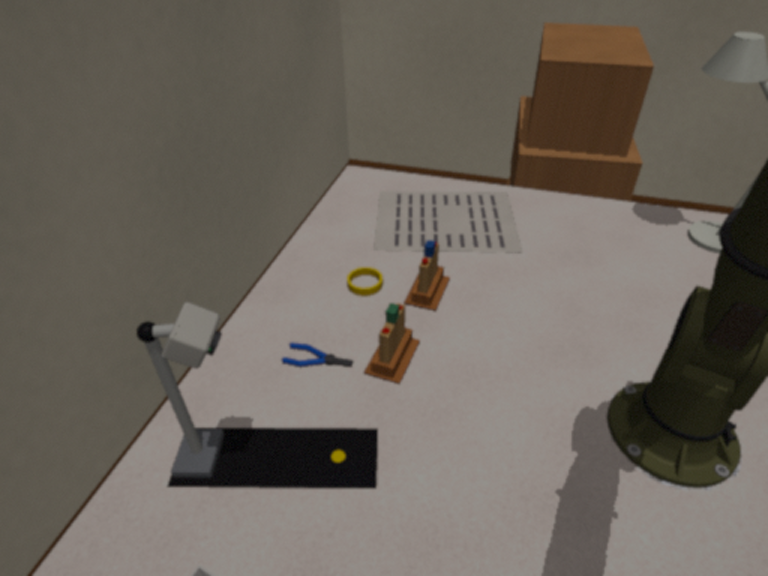

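The scene view shows the blue holder at about (265,300), with its pins at (247,276) and (281,281). The green holder is at (376,315), the tape at (258,370), the pliers at (394,395) and the yellow dot at (501,355). The side view matches, with the blue tab at (431,248) and the dot at (338,456).

```bash
cat > m.py <<'E'
from h import *
from scipy.optimize import least_squares
a=load('s0'); b=load('d0')
def blob(c,box,f,mn=6):
    x0,y0,x1,y1=[int(v/1.5) for v in box]; im=c['img'][y0:y1,x0:x1].astype(int)
    m=f(im[...,0],im[...,1],im[...,2]).astype(np.uint8)
    n,l,s,ce=cv2.connectedComponentsWithStats(m)
    return [(ce[i]+[x0,y0],s[i,4]) for i in range(1,n) if s[i,4]>=mn]
red=lambda r,g,bb:(r>120)&(g<60)&(bb<60)
blue=lambda r,g,bb:(bb>90)&(r<60)&(g<110)
yel=lambda r,g,bb:(r>150)&(g>130)&(bb<80)
print('red s',blob(a,(230,260,300,300),red,3)); print('red d',blob(b,(405,235,450,275),red,3))
print('blue s',blob(a,(250,260,280,282),blue)); print('blue d',blob(b,(415,235,445,260),blue))
def tri(us,ud): 
    f=lambda X:np.r_[proj(a,X)-us,proj(b,X)-ud]
    r=least_squares(f,[.6,0,.1]); return r.x,np.abs(r.fun).max()
for n,c,bx in(('s',a,(485,340,515,368)),('d',b,(320,440,355,470))):
    for q in blob(c,bx,yel): print('dot',n,q,atz(c,q[0],.004))
for z,p in((.12,(247,276)),(.12,(281,281)),(.142,(264,270)),(0,(236,331)),(0,(294,333)),(.008,(302,316)),(.123-.006,(359,294)),(.117,(396,299)),(.142,(377,287)),(.012,(258,370)),(0,(394,365)),(0,(380,420)),(0,(408,420)),(.004,(464,334)),(.004,(517,330)),(.004,(589,472)),(.004,(524,482))):
    print(p,atz(a,np.array(p)/1.5,z).round(3))
print('board side')
for p in((378,430),(378,486),(172,485),(215,428)): print(p,atz(b,np.array(p)/1.5,.004).round(3))
print('tab tri',tri(np.array([264,270])/1.5,np.array([431,247])/1.5))
E
python3 m.py
```

```text
red s [(array([164.28571429, 183.42857143]), np.int32(7)), (array([186.71428571, 185.57142857]), np.int32(7))]
red d []
blue s [(array([175., 179.]), np.int32(25))]
blue d [(array([286.16666667, 161.91666667]), np.int32(12))]
dot s (array([333.79310345, 235.96551724]), np.int32(29)) [0.56719243 0.22743674 0.004     ]
(247, 276) [ 0.524 -0.3    0.12 ]
(281, 281) [ 0.532 -0.228  0.12 ]
(264, 270) [ 0.528 -0.261  0.142]
(236, 331) [ 0.565 -0.328  0.   ]
(294, 333) [ 0.555 -0.205  0.   ]
(302, 316) [ 0.509 -0.197  0.008]
(359, 294) [ 0.549 -0.066  0.117]
(396, 299) [0.554 0.008 0.117]
(377, 287) [ 0.553 -0.03   0.142]
(258, 370) [ 0.678 -0.248  0.012]
(394, 365) [0.621 0.014 0.   ]
(380, 420) [0.76  0.001 0.   ]
(408, 420) [0.754 0.052 0.   ]
(464, 334) [0.518 0.153 0.004]
(517, 330) [0.491 0.265 0.004]
(589, 472) [0.828 0.363 0.004]
(524, 482) [0.86  0.253 0.004]
board side
(378, 430) [0.517 0.154 0.004]
(378, 486) [0.483 0.261 0.004]
(172, 485) [0.822 0.361 0.004]
(215, 428) [0.812 0.237 0.004]
tab tri (array([ 0.51842637, -0.26472883,  0.13427085]), np.float64(0.050585504424844885))
```

```bash
cat >> h.py <<'E'
from scipy.spatial.transform import Rotation as Ro
def cur():
    o=env.get_obs(); return np.array(o['tool_pos']),Ro.from_euler('xyz',o['tool_rot'],degrees=True)
def rel(p,R):
    q,Q=cur(); return ((Q.inv().apply(np.array(p)-q))*100).round(2),(Q.inv()*R).as_rotvec(degrees=True).round(2)
def down(yaw): return Ro.from_euler('xyz',[180,0,yaw],degrees=True)
HY=-6.3; H=np.array([.526,-.264])   # holder yaw, centre (mid-plane)
CY=16.3; D=np.array([.567,.2275])
E
python3 -c "
from h import *
print(rel((.36,.40,.42),down(138)));print(rel((.50,.10,.42),down(105)))"
```

```text
(array([-26.03, -17.89,  -1.59]), array([-0.09,  0.03, 28.95]))
(array([-46.45, -43.95,  -1.54]), array([-8.000e-02,  6.000e-02,  6.195e+01]))
```

Call:
servo_tool:
  plan:
    - {"xyz": [-26,-18,-1.5],"twist": [0,0,29],"jaw": 0}
    - {"xyz": [-26,-18,-1.5],"twist": [0,0,29],"jaw": 0}
    - {"xyz": [-26,-18,-1.5],"twist": [0,0,29],"jaw": 0}
    - {"xyz": [-26,-18,-1.5],"twist": [0,0,29],"jaw": 0}
    - {"xyz": [-26,-18,-1.5],"twist": [0,0,29],"jaw": 0.3}
    - {"xyz": [-26,-18,-1.5],"twist": [0,0,29],"jaw": 0.5}
    - {"xyz": [-26,-18,-1.5],"twist": [0,0,29],"jaw": 1}
    - {"xyz": [-26,-18,-1.5],"twist": [0,0,29],"jaw": 1}
    - {"xyz": [-46,-44,-1.5],"twist": [0,0,62],"jaw": 1}
    - {"xyz": [-46,-44,-1.5],"twist": [0,0,62],"jaw": 1}
  newtons: 20

```text
time_s: 0.93
tool_pos: [0.3944, 0.3222, 0.4193]
tool_rot: [-180.0, -0.0, 123.4]
force: [1.1, -0.6, 0.2]
grip_width: 0.0546
grasp_force: 0.0
```

```bash
python3 -c "
from h import *
print(env.get_obs()['time_s'],cur()[0],cur()[1].as_euler('xyz',degrees=True));print(rel((.50,.0,.41),down(100)));print(rel((.506,-.264,.40),down(90+HY)))"
```

```text
0.9333 [0.39439443 0.32217979 0.41932756] [-1.79971206e+02 -3.14515928e-03  1.23361743e+02]
(array([-32.72,  -8.9 ,   0.94]), array([-0.03,  0.  , 23.36]))
(array([-55.1 , -22.91,   1.94]), array([-3.000e-02,  1.000e-02,  3.966e+01]))
```

Call:
servo_tool:
  plan:
    - {"xyz": [-33,-9,1],"twist": [0,0,23],"jaw": 1}
    - {"xyz": [-33,-9,1],"twist": [0,0,23],"jaw": 1}
    - {"xyz": [-33,-9,1],"twist": [0,0,23],"jaw": 1}
    - {"xyz": [-33,-9,1],"twist": [0,0,23],"jaw": 1}
    - {"xyz": [-33,-9,1],"twist": [0,0,23],"jaw": 1}
    - {"xyz": [-33,-9,1],"twist": [0,0,23],"jaw": 1}
    - {"xyz": [-33,-9,1],"twist": [0,0,23],"jaw": 1}
    - {"xyz": [-33,-9,1],"twist": [0,0,23],"jaw": 1}
    - {"xyz": [-55,-23,2],"twist": [0,0,40],"jaw": 1}
    - {"xyz": [-55,-23,2],"twist": [0,0,40],"jaw": 1}

```text
time_s: 1.77
tool_pos: [0.5014, -0.0781, 0.4066]
tool_rot: [-180.0, 0.0, 86.0]
force: [0.3, 0.0, -0.5]
grip_width: 0.0007
grasp_force: 0.0
```

```bash
python3 -c "
from h import *
print(env.get_obs()['time_s'],cur()[0],cur()[1].as_euler('xyz',degrees=True));print(rel((.506,-.264,.40),down(90+HY)))"
```

```text
1.7667 [ 0.50140144 -0.078072    0.40656082] [-1.79995795e+02  8.78726470e-03  8.59797842e+01]
(array([-18.51,   1.76,   0.66]), array([-0.  ,  0.01,  2.28]))
```

Call:
servo_tool:
  plan:
    - {"xyz": [-15.5,1.6,0.6],"twist": [0,0,2],"jaw": 1}
    - {"xyz": [-15.5,1.6,0.6],"twist": [0,0,2],"jaw": 1}
    - {"xyz": [-15.5,1.6,0.6],"twist": [0,0,2],"jaw": 1}
    - {"xyz": [-15.5,1.6,0.6],"twist": [0,0,2],"jaw": 1}
    - {"xyz": [-15.5,1.6,0.6],"twist": [0,0,2],"jaw": 1}
    - {"xyz": [-15.5,1.6,0.6],"twist": [0,0,2],"jaw": 1}
    - {"xyz": [-15.5,1.6,0.6],"twist": [0,0,2],"jaw": 1}

```text
time_s: 2.35
tool_pos: [0.5076, -0.2311, 0.4003]
tool_rot: [-179.9, -0.0, 84.3]
force: [-0.4, 0.9, 0.3]
grip_width: 0.0004
grasp_force: 0.0
```

```bash
python3 -c "
from h import *
print(env.get_obs()['time_s'],cur()[0],cur()[1].as_euler('xyz',degrees=True))
c=snap('wrist','w1');print(ray(c,(256,192)))
for X in ((.530,-.228,.12),(.522,-.300,.12),(.526,-.264,.143)): print(proj(c,X))
cv2.imwrite('pics/w1b.png',cv2.resize(c['img'][:,:,::-1],(768,576)))"
```

```text
2.35 [ 0.50756398 -0.23111761  0.40033263] [-1.79943697e+02 -4.83888101e-02  8.43165384e+01]
(array([ 0.51373568, -0.16154377,  0.38033815]), array([-0.02770938, -0.26499585, -0.9638825 ]))
[283.06409165 183.59390879]
[280.43376346 260.53143203]
[283.90686242 233.62589462]
```

View pics/w1b.png

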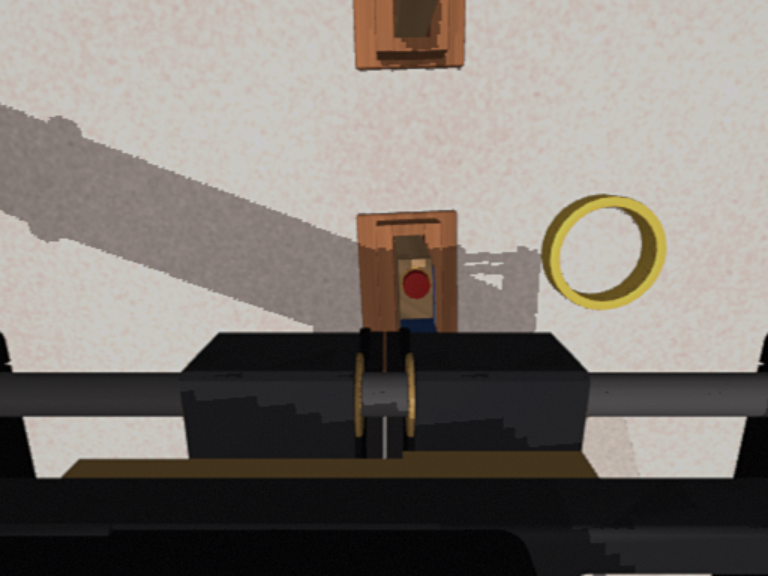

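The wrist view shows the left red pin at (416,284), the blue tab edge at (417,325), and the stand base's near corners at (357,213) and (456,210). The right pin is hidden by the gripper, so I'll back off 7 cm to see both.

Call:
servo_tool:
  plan:
    - {"xyz": [7,0,0],"twist": [0,0,0],"jaw": 1}
    - {"xyz": [7,0,0],"twist": [0,0,0],"jaw": 1}
    - {"xyz": [7,0,0],"twist": [0,0,0],"jaw": 1}
    - {"xyz": [7,0,0],"twist": [0,0,0],"jaw": 1}
    - {"xyz": [7,0,0],"twist": [0,0,0],"jaw": 1}

```text
time_s: 2.82
tool_pos: [0.5145, -0.1612, 0.401]
tool_rot: [180.0, -0.0, 84.5]
force: [0.5, 0.4, 0.1]
grip_width: 0.0006
grasp_force: 0.0
```

```bash
cat > w.py <<'E'
from h import *
c=load('w1')
print('pin L w1',atz(c,np.array([416,284])/1.5,.122))
for p in((357,213),(456,210)): print(atz(c,np.array(p)/1.5,.008))
c=snap('wrist','w2'); print(cur()[0],env.get_obs()['time_s'])
im=c['img'].astype(int); m=((im[...,0]>90)&(im[...,1]<50)&(im[...,2]<50)).astype(np.uint8)
n,l,s,ce=cv2.connectedComponentsWithStats(m)
for i in range(1,n):
    if s[i,4]>30: print(ce[i],s[i],[atz(c,ce[i],z) for z in(.121,.123)])
m=((im[...,2]>90)&(im[...,0]<60)&(im[...,1]<110)).astype(np.uint8)
n,l,s,ce=cv2.connectedComponentsWithStats(m)
for i in range(1,n):
    if s[i,4]>30: print('blue',ce[i],s[i],atz(c,ce[i],.143))
cv2.imwrite('pics/w2b.png',cv2.resize(c['img'][:,:,::-1],(768,576)))
E
python3 w.py
```

```text
pin L w1 [ 0.52462776 -0.23202703  0.122     ]
[ 0.48799187 -0.2008794   0.008     ]
[ 0.56563243 -0.20628473  0.008     ]
[ 0.51431611 -0.16218116  0.40103549] 2.8667
blue [441.57740586   2.07112971] [413   0  58   8 239] [ 0.65203835 -0.03675382  0.143     ]
```

View pics/w2b.png

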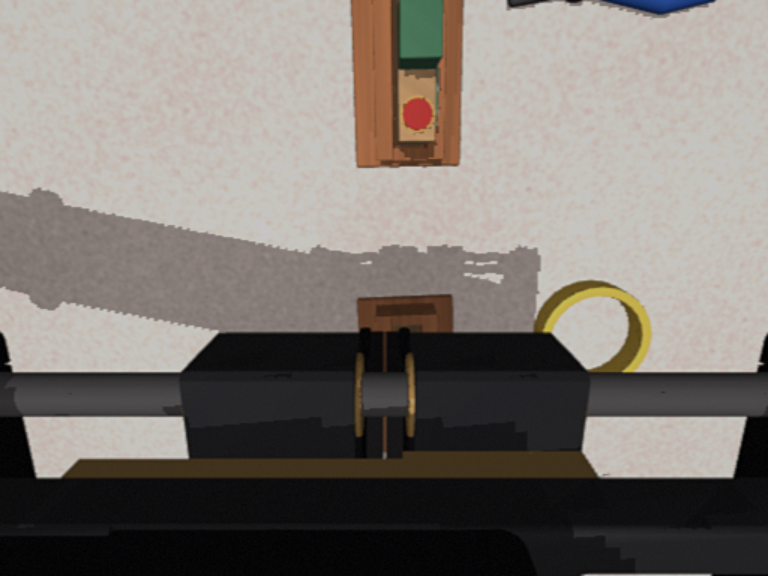

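I backed off the wrong way: the holder is now hidden, and the green one shows at (418,100). I'll move past the blue holder the other way.

Call:
servo_tool:
  plan:
    - {"xyz": [-17,0,0],"twist": [0,0,0],"jaw": 1}
    - {"xyz": [-17,0,0],"twist": [0,0,0],"jaw": 1}
    - {"xyz": [-17,0,0],"twist": [0,0,0],"jaw": 1}
    - {"xyz": [-17,0,0],"twist": [0,0,0],"jaw": 1}
    - {"xyz": [-17,0,0],"twist": [0,0,0],"jaw": 1}
    - {"xyz": [-17,0,0],"twist": [0,0,0],"jaw": 1}
    - {"xyz": [-17,0,0],"twist": [0,0,0],"jaw": 1}
    - {"xyz": [-17,0,0],"twist": [0,0,0],"jaw": 1}

```text
time_s: 3.53
tool_pos: [0.4981, -0.3302, 0.4006]
tool_rot: [-180.0, -0.1, 84.4]
force: [-0.7, 0.2, -0.6]
grip_width: 0.0002
grasp_force: 0.0
```

```bash
sed -i "s/'w2'/'w3'/;s/w2b/w3b/" w.py; python3 w.py
```

```text
pin L w1 [ 0.52462776 -0.23202703  0.122     ]
[ 0.48799187 -0.2008794   0.008     ]
[ 0.56563243 -0.20628473  0.008     ]
[ 0.49831373 -0.32976612  0.40066755] 3.5833
[280.79069767  70.97674419] [270  60  19  17  43] [array([ 0.52585093, -0.23658649,  0.121     ]), array([ 0.52568411, -0.23677101,  0.123     ])]
[281.99310345 159.26896552] [272 149  18  19 145] [array([ 0.52144659, -0.30577946,  0.121     ]), array([ 0.5213137 , -0.30543101,  0.123     ])]
blue [281.7917088 114.6562184] [269  95  27  39 989] [ 0.52239075 -0.26885558  0.143     ]
```

View pics/w3b.png

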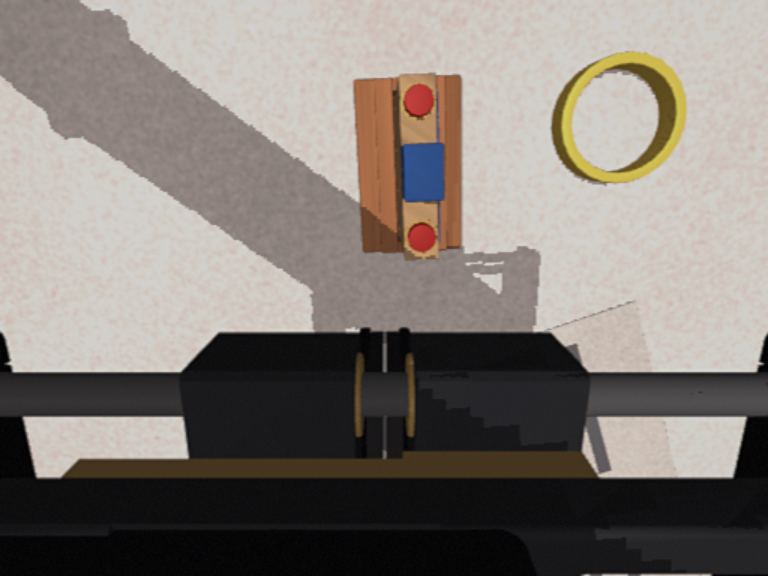

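Both pins are now visible, left at (419,100) and right at (422,237), with the tab at (424,172). They give a holder centre of about (0.524,-0.2695), yaw -4° and pin spacing of about 71 mm against the stated 72 mm.

```bash
cat >> h.py <<'E'
HY=-4.; H=np.array([.5238,-.2695]); PL=(.526,-.234); PR=(.5215,-.305)
E
python3 -c "
from h import *
print(rel((*PR,.335),down(86)));print(rel((*PR,.312),down(86)))"
```

```text
(array([2.68, 2.07, 6.57]), array([ 0.01, -0.07, -1.56]))
(array([2.68, 2.07, 8.87]), array([ 0.01, -0.07, -1.56]))
```

Call:
servo_tool:
  plan:
    - {"xyz": [2.7,2.1,3],"twist": [0,0,-1.6],"jaw": 1}
    - {"xyz": [2.7,2.1,6.5],"twist": [0,0,-1.6],"jaw": 1}
    - {"xyz": [2.7,2.1,8],"twist": [0,0,-1.6],"jaw": 1}
    - {"xyz": [2.7,2.1,8.8],"twist": [0,0,-1.6],"jaw": 1}
    - {"xyz": [2.7,2.1,8.8],"twist": [0,0,-1.6],"jaw": 1}
    - {"xyz": [2.7,2.1,8.8],"twist": [0,0,-1.6],"jaw": 1}
    - {"xyz": [2.7,2.1,8.8],"twist": [0,0,-1.6],"jaw": 1}

```text
time_s: 4.17
tool_pos: [0.5215, -0.307, 0.3146]
tool_rot: [179.8, 0.0, 85.9]
force: [-0.2, -0.8, 0.4]
grip_width: 0.0002
grasp_force: 0.0
```

Call:
servo_tool:
  plan:
    - {"xyz": [0,0,0.4],"twist": [0,0,0],"jaw": 1}
    - {"xyz": [0,0,0.8],"twist": [0,0,0],"jaw": 1}
    - {"xyz": [0,0,1.2],"twist": [0,0,0],"jaw": 1}
    - {"xyz": [0,0,1.4],"twist": [0,0,0],"jaw": 1}
    - {"xyz": [0,0,1.6],"twist": [0,0,0],"jaw": 1}
    - {"xyz": [0,0,1.6],"twist": [0,0,0],"jaw": 1}

```text
time_s: 4.67
tool_pos: [0.5215, -0.307, 0.2976]
tool_rot: [179.9, 0.0, 85.9]
force: [-0.6, -0.5, 6.4]
grip_width: 0.0002
grasp_force: 3.1
```

Call:
servo_tool:
  plan:
    - {"xyz": [0,0,0.15],"twist": [0,0,0],"jaw": 1}
    - {"xyz": [0,0,0.3],"twist": [0,0,0],"jaw": 1}
    - {"xyz": [0,0,0.3],"twist": [0,0,0],"jaw": 1}
    - {"xyz": [0,0,0.3],"twist": [0,0,0],"jaw": 1}

```text
time_s: 5.0
tool_pos: [0.5225, -0.3075, 0.2975]
tool_rot: [179.7, 0.0, 85.9]
force: [-2.0, 1.7, 18.2]
grip_width: 0.0006
grasp_force: 9.1
```

Call:
servo_tool:
  plan:
    - {"xyz": [0,0,-2.5],"twist": [0,0,0],"jaw": 1}
    - {"xyz": [0,0,-5],"twist": [0,0,0],"jaw": 1}
    - {"xyz": [0,0,-5],"twist": [0,0,0],"jaw": 1}
    - {"xyz": [3.7,0,-5],"twist": [0,0,0],"jaw": 1}
    - {"xyz": [7.2,0,-5],"twist": [0,0,0],"jaw": 1}
    - {"xyz": [7.2,0,-4],"twist": [0,0,0],"jaw": 1}
    - {"xyz": [7.2,0,-2.5],"twist": [0,0,0],"jaw": 1}
    - {"xyz": [7.2,0,-2],"twist": [0,0,0],"jaw": 1}
    - {"xyz": [7.2,0,-2],"twist": [0,0,0],"jaw": 1}

```text
time_s: 5.75
tool_pos: [0.5255, -0.2344, 0.3118]
tool_rot: [-179.8, -0.0, 85.9]
force: [-0.4, -0.0, 0.8]
grip_width: 0.0003
grasp_force: 0.0
```

Call:
servo_tool:
  plan:
    - {"xyz": [0,0,0.4],"twist": [0,0,0],"jaw": 1}
    - {"xyz": [0,0,0.8],"twist": [0,0,0],"jaw": 1}
    - {"xyz": [0,0,1.2],"twist": [0,0,0],"jaw": 1}
    - {"xyz": [0,0,1.6],"twist": [0,0,0],"jaw": 1}
    - {"xyz": [0,0,1.9],"twist": [0,0,0],"jaw": 1}
    - {"xyz": [0,0,1.9],"twist": [0,0,0],"jaw": 1}

```text
time_s: 6.25
tool_pos: [0.5277, -0.2355, 0.2977]
tool_rot: [179.7, 0.0, 85.9]
force: [-1.5, 1.8, 15.3]
grip_width: 0.0005
grasp_force: 7.4
```

Call:
servo_tool:
  plan:
    - {"xyz": [0,0,-3],"twist": [0,0,0],"jaw": 1}
    - {"xyz": [0,0,-7],"twist": [0,0,0],"jaw": 1}
    - {"xyz": [-4,0,-10],"twist": [0,0,0],"jaw": 0.5}
    - {"xyz": [-8,0,-10],"twist": [0,0,0],"jaw": 0.3}
    - {"xyz": [-10,0,-10],"twist": [0,0,0],"jaw": 0.3}
    - {"xyz": [-10,0,-10],"twist": [0,0,0],"jaw": 0.3}
    - {"xyz": [-10,0,-10],"twist": [0,0,0],"jaw": 0.3}

```text
time_s: 6.83
tool_pos: [0.518, -0.3365, 0.3945]
tool_rot: [-180.0, 0.0, 85.7]
force: [0.2, -0.1, 0.3]
grip_width: 0.0261
grasp_force: 0.0
```

```bash
sed -i "s/'w3'/'w4'/;s/w3b/w4b/;s/(.121,.123)/(.115,)/" w.py; python3 w.py; python3 -c "
from h import *
import json
print(rel((*H,.300),down(86)),env.get_obs()['grip_width'])"
```

```text
pin L w1 [ 0.52462776 -0.23202703  0.122     ]
[ 0.48799187 -0.2008794   0.008     ]
[ 0.56563243 -0.20628473  0.008     ]
[ 0.51893812 -0.33465294  0.39416591] 6.8833
[260.6557377  155.59016393] [252 146  18  16 122] [array([ 0.52313793, -0.30759546,  0.115     ])]
blue [261.78484565 107.80168382] [ 248   88   28   40 1069] [ 0.52636913 -0.26902109  0.143     ]
(array([6.53, 0.02, 9.42]), array([-0.04, -0.04, -0.17])) 0.02988559324027128
```

View pics/w4b.png

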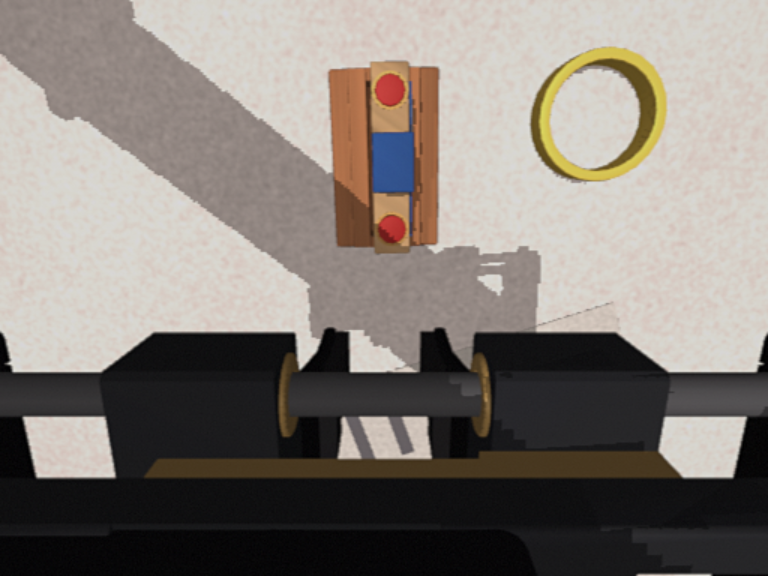

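Both caps look flush with their rails, at (390,90) and (392,228), and the tab is at (393,162). The holder is still seated, so I'll grasp it.

Call:
servo_tool:
  plan:
    - {"xyz": [3.5,0.2,0],"twist": [0,0,0],"jaw": 0.3}
    - {"xyz": [6.5,0.2,2],"twist": [0,0,0],"jaw": 0.3}
    - {"xyz": [6.5,0.2,4],"twist": [0,0,0],"jaw": 0.3}
    - {"xyz": [6.5,0.2,5],"twist": [0,0,0],"jaw": 0.3}
    - {"xyz": [6.5,0.2,7],"twist": [0,0,0],"jaw": 0.3}
    - {"xyz": [6.5,0.2,9],"twist": [0,0,0],"jaw": 0.3}
    - {"xyz": [6.5,0.2,10.1],"twist": [0,0,0],"jaw": 0.3}
    - {"xyz": [6.5,0.2,10.1],"twist": [0,0,0],"jaw": 0.3}
    - {"xyz": [6.5,0.2,10.1],"twist": [0,0,0],"jaw": 0.3}

```text
time_s: 7.63
tool_pos: [0.5257, -0.2699, 0.2937]
tool_rot: [-179.9, 0.0, 85.9]
force: [0.5, -0.0, 0.8]
grip_width: 0.0609
grasp_force: 0.0
```

Call:
servo_tool:
  plan:
    - {"xyz": [0,0,0],"twist": [0,0,0],"jaw": 0.6}
    - {"xyz": [0,0,0],"twist": [0,0,0],"jaw": 0.75}
    - {"xyz": [0,0,0],"twist": [0,0,0],"jaw": 1}
    - {"xyz": [0,0,0],"twist": [0,0,0],"jaw": 1}
    - {"xyz": [0,0,0],"twist": [0,0,0],"jaw": 1}
    - {"xyz": [0,0,0],"twist": [0,0,0],"jaw": 1}
    - {"xyz": [0,0,0],"twist": [0,0,0],"jaw": 1}
    - {"xyz": [0,0,0],"twist": [0,0,0],"jaw": 1}
  newtons: 35

```text
time_s: 8.3
tool_pos: [0.5258, -0.2698, 0.2939]
tool_rot: [180.0, -0.0, 85.9]
force: [-0.9, 0.4, 1.1]
grip_width: 0.0199
grasp_force: 34.8
```

Call:
servo_tool:
  plan:
    - {"xyz": [0,0,-0.7],"twist": [0,0,0],"jaw": 1}
    - {"xyz": [0,0,-1.7],"twist": [0,0,0],"jaw": 1}
    - {"xyz": [0,0,-3],"twist": [0,0,0],"jaw": 1}
    - {"xyz": [0,0,-4.5],"twist": [0,0,0],"jaw": 1}
    - {"xyz": [0,0,-7],"twist": [0,0,0],"jaw": 1}
    - {"xyz": [0,0,-10],"twist": [0,0,0],"jaw": 1}
    - {"xyz": [0,0,-13],"twist": [0,0,0],"jaw": 1}
    - {"xyz": [0,0,-16],"twist": [0,0,0],"jaw": 1}
    - {"xyz": [0,0,-18.5],"twist": [0,0,0],"jaw": 1}
    - {"xyz": [0,0,-18.5],"twist": [0,0,0],"jaw": 1}

```text
time_s: 9.13
tool_pos: [0.526, -0.2712, 0.4858]
tool_rot: [179.4, 0.1, 85.9]
force: [0.6, -1.3, -1.8]
grip_width: 0.0197
grasp_force: 34.8
```

```bash
cat >> h.py <<'E'
cy,sy=np.cos(np.radians(CY)),np.sin(np.radians(CY)); s3,c3=.5,np.sqrt(.75)
VX=np.array([c3*cy,c3*sy,s3]); VZ=np.array([-s3*cy,-s3*sy,c3]); VY=np.cross(VZ,VX)
V=np.array([*D,.2]); HT=.2939-.008   # TCP height above holder underside
RV=Ro.from_matrix(np.c_[VY,VX,-VZ])  # tool x=+holder y, tool y=holder x, z=-holder z
TV=V-.012*VX+(HT-.064)*VZ
E
python3 -c "
from h import *
print(env.get_obs()['time_s'],cur()[0],env.get_obs()['grasp_force'],TV,RV.as_euler('xyz',degrees=True))
print(rel((.47,-.03,.48),down(96)));print(rel((.43,.15,.48),down(106)));print(rel(TV-.04*VX+.03*VZ,RV));print(rel(TV,RV))"
```

```text
9.1333 [ 0.52600119 -0.27117197  0.48583244] 34.80923427407106 [0.45053501 0.19344325 0.38617104] [150.    0.  106.3]
(array([23.65, -7.33,  0.45]), array([  0.56,   0.19, -10.13]))
(array([ 41.32, -12.61,   0.35]), array([  0.55,   0.24, -20.13]))
(array([ 44.09, -15.62,   9.1 ]), array([-29.13,   5.58, -19.89]))
(array([ 45.82, -10.97,   9.74]), array([-29.13,   5.58, -19.89]))
```

Call:
servo_tool:
  plan:
    - {"xyz": [1.5,-0.5,0],"twist": [0,0,-1],"jaw": 1}
    - {"xyz": [4,-1.3,0],"twist": [0,0,-2],"jaw": 1}
    - {"xyz": [7,-2.2,0],"twist": [0,0,-3],"jaw": 1}
    - {"xyz": [10,-3.1,0],"twist": [0,0,-4.5],"jaw": 1}
    - {"xyz": [13,-4,0],"twist": [0,0,-6],"jaw": 1}
    - {"xyz": [16,-5,0],"twist": [0,0,-7.5],"jaw": 1}
    - {"xyz": [19,-6,0],"twist": [0,0,-9],"jaw": 1}
    - {"xyz": [21.5,-6.8,0],"twist": [0,0,-10],"jaw": 1}
    - {"xyz": [23.5,-7.3,0],"twist": [0,0,-10],"jaw": 1}
    - {"xyz": [23.5,-7.3,0],"twist": [0,0,-10],"jaw": 1}

```text
time_s: 9.97
tool_pos: [0.4688, -0.0254, 0.4787]
tool_rot: [-180.0, -0.2, 96.3]
force: [0.1, 0.2, -2.1]
grip_width: 0.02
grasp_force: 34.9
```

```bash
python3 -c "
from h import *
print(cur()[0],env.get_obs()['qpos'])
print(rel((.43,.15,.48),down(106)));print(rel(TV-.04*VX+.03*VZ,RV));print(rel(TV,RV))"
```

```text
[ 0.46880468 -0.02539398  0.47868869] [-39.11318616  -8.10509944  35.47571745 101.84159206   4.53892779
  84.81742625   2.01296643]
(array([17.86, -1.92, -0.08]), array([-0.01, -0.18, -9.67]))
(array([21.07, -4.29,  8.72]), array([-29.93,   2.44,  -9.78]))
(array([21.92,  0.6 ,  9.32]), array([-29.93,   2.44,  -9.78]))
```

Call:
servo_tool:
  plan:
    - {"xyz": [2,0,0],"twist": [-2,0,-1],"jaw": 1}
    - {"xyz": [4.5,0,0],"twist": [-5,0,-2],"jaw": 1}
    - {"xyz": [7,0,0.5],"twist": [-8,1,-3],"jaw": 1}
    - {"xyz": [9.5,-0.5,1],"twist": [-11,1,-4],"jaw": 1}
    - {"xyz": [12,-1,2],"twist": [-14,1,-5],"jaw": 1}
    - {"xyz": [14.5,-1.5,3],"twist": [-17,1.5,-6],"jaw": 1}
    - {"xyz": [17,-2,4],"twist": [-20,1.5,-7],"jaw": 1}
    - {"xyz": [19,-2,5],"twist": [-23,2,-8],"jaw": 1}
    - {"xyz": [20,-2,6],"twist": [-25,2,-9],"jaw": 1}
    - {"xyz": [20,-2,6],"twist": [-25,2,-9],"jaw": 1}

```text
time_s: 10.8
tool_pos: [0.4275, 0.1678, 0.4161]
tool_rot: [155.2, 0.1, 105.2]
force: [-0.7, -0.0, -3.4]
grip_width: 0.0196
grasp_force: 34.9
```

```bash
python3 -c "
from h import *
print(cur()[0],env.get_obs()['qpos'])
print(rel(TV+.03*VZ,RV));print(rel(TV,RV))"
```

```text
[0.42753954 0.1678308  0.41612837] [-43.20656739 -15.98915272  13.73211691 118.32401829  12.00048913
  53.54203643 -19.04767258]
(array([1.84, 1.1 , 0.94]), array([-5.18,  0.56, -0.9 ]))
(array([1.87, 1.37, 3.93]), array([-5.18,  0.56, -0.9 ]))
```

Call:
servo_tool:
  plan:
    - {"xyz": [0.6,0.6,1],"twist": [-1,0,0],"jaw": 1}
    - {"xyz": [1.2,1.0,2],"twist": [-2.5,0.3,-0.5],"jaw": 1}
    - {"xyz": [1.6,1.2,3],"twist": [-4,0.5,-0.9],"jaw": 1}
    - {"xyz": [1.9,1.4,3.9],"twist": [-5.2,0.6,-0.9],"jaw": 1}
    - {"xyz": [1.9,1.4,3.9],"twist": [-5.2,0.6,-0.9],"jaw": 1}
    - {"xyz": [1.9,1.4,3.9],"twist": [-5.2,0.6,-0.9],"jaw": 1}
    - {"xyz": [1.9,1.4,3.9],"twist": [-5.2,0.6,-0.9],"jaw": 1}
    - {"xyz": [1.9,1.4,3.9],"twist": [-5.2,0.6,-0.9],"jaw": 1}

```text
time_s: 11.47
tool_pos: [0.4529, 0.1919, 0.3903]
tool_rot: [149.7, -0.1, 106.0]
force: [-0.6, 0.5, -2.2]
grip_width: 0.0199
grasp_force: 34.9
```

```bash
cat > v.py <<'E'
from h import *
o=env.get_obs(); print(o['time_s'],cur()[0],o['qpos'],o['grasp_force']); print(rel(TV,RV))
a=snap('scene','s5'); b=snap('side','d5')
q,Q=cur(); hx,hz,hy=Q.apply([0,1,0]),-Q.apply([0,0,1]),Q.apply([1,0,0])
base=q-HT*hz; print('face est',base+.064*hz+.012*hx)
out=[]
for c,ctr in((a,V),(b,V)):
    im=c['img'][:,:,::-1].copy(); 
    for sy_ in(-.05,.05):
        for z in(0,.105):
            cv2.circle(im,tuple(int(v) for v in proj(c,base+sy_*hy+z*hz+.01*hx)),1,(255,0,255),-1)
    u,v=[int(t) for t in proj(c,ctr)]; k=im[max(v-80,0):v+80,max(u-70,0):u+70]; out.append(cv2.resize(k,(395,450),interpolation=cv2.INTER_NEAREST))
    print(u,v)
cv2.imwrite('pics/fin.png',np.hstack(out))
E
python3 v.py
```

```text
11.4667 [0.45286436 0.19194426 0.39030343] [-43.38650396 -12.16136211  13.2613984  119.44864365  13.8378246
  43.53032659 -21.27771681] 34.922265572240576
(array([ 0.21, -0.37,  0.27]), array([ 0.27,  0.01, -0.28]))
face est [0.57008343 0.22656018 0.20461932]
343 185
220 256
```

View pics/fin.png

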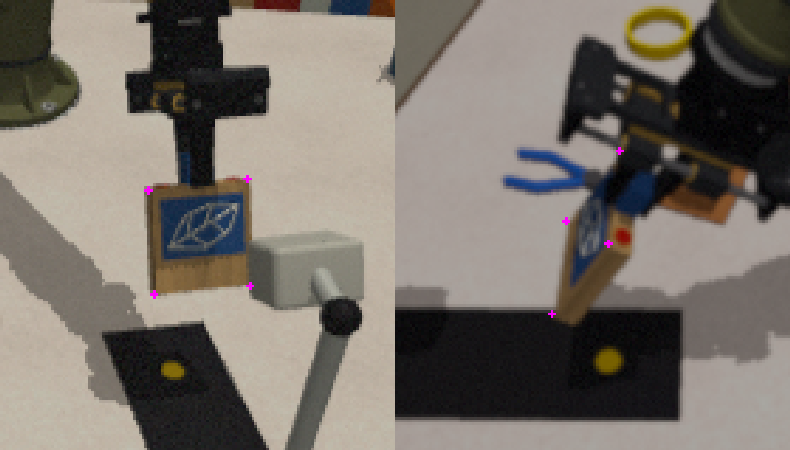

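The holder sits where predicted: its front-face corners overlay at (150,190)–(250,285) in the scene view and near-edge (552,314)–(608,243) in the side view. I'll make a 5 mm trim, check the dot from the side view, and let it settle.

Call:
servo_tool:
  plan:
    - {"xyz": [0.2,-0.3,0.3],"twist": [0,0,0],"jaw": 1}
    - {"xyz": [0.2,-0.3,0.3],"twist": [0,0,0],"jaw": 1}
    - {"xyz": [0.2,-0.3,0.3],"twist": [0,0,0],"jaw": 1}
    - {"xyz": [0.2,-0.3,0.3],"twist": [0,0,0],"jaw": 1}
    - {"xyz": [0.2,-0.3,0.3],"twist": [0,0,0],"jaw": 1}
    - {"xyz": [0.2,-0.3,0.3],"twist": [0,0,0],"jaw": 1}
    - {"xyz": [0.2,-0.3,0.3],"twist": [0,0,0],"jaw": 1}
    - {"xyz": [0.2,-0.3,0.3],"twist": [0,0,0],"jaw": 1}

```text
time_s: 12.23
tool_pos: [0.451, 0.1943, 0.3854]
tool_rot: [149.7, -0.1, 106.1]
force: [0.1, 0.2, -1.8]
grip_width: 0.02
grasp_force: 34.9
```

```bash
python3 -c "
from h import *
o=env.get_obs();print(rel(TV,RV),o['joint_velocities'].round(2),o['grasp_force'])
print(atz(load('d0'),np.array([338.5,456.5])/1.5,.004))
"
```

```text
(array([-0.07, -0.02, -0.1 ]), array([ 0.26, -0.01, -0.21])) [-0.02  0.09  0.03  0.08 -0.07 -0.11 -0.09] 34.922188287600875
[0.56743036 0.22747878 0.004     ]
```

```bash
python3 -c "
from cell import env
print(env.sign_off())"
```

```text
the job is handed in; nothing more can be done
None
```

I pressed both pins home in the stand. The blue holder is now held still at the focus point, square to the lens and right way up by my measurements, and the job is handed in at about 12 s; no verdict was returned.

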